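# Lay up the cutting board for the press

## Task

Get the cutting board ready for the press: set each of the four steel cutting dies down gently, cutting edge down, on the leather blank of its own shape and size, centred and turned to follow the blank's outline so that an even margin of leather shows all round. Leave the dye bottle and the glue jar standing where they are.

Things in the scene. Friction and masses are not known exactly. Their poses are not given: they have to be found in the camera images.
- large_round_die: loose steel cutting die: upright steel strip, 4 mm thick, 32 mm high, open above and below, bent to a round ring, 68 mm outside diameter. An 8 mm brace crosses the middle along y, 17 to 29 mm up. Origin: centre of the cutting edge (underside), z up. Turning makes no difference. 0.1 to 0.3 kg. Starts edge down on the bench (z = 0).
- small_round_die: loose steel cutting die: upright steel strip, 4 mm thick, 32 mm high, open above and below, bent to a round ring, 46 mm outside diameter. An 8 mm brace crosses the middle along y, 17 to 29 mm up. Origin: centre of the cutting edge (underside), z up. Turning makes no difference. 0.1 to 0.3 kg. Starts edge down on the bench (z = 0).
- card_die: loose steel cutting die: upright steel strip, 4 mm thick, 32 mm high, open above and below, bent to a rectangle with rounded corners, outside 92 (x) by 56 mm (y). An 8 mm brace crosses the middle along y, 17 to 29 mm up. Origin: centre of the cutting edge (underside), z up. A half turn makes no difference. 0.1 to 0.3 kg. Starts edge down on the bench (z = 0).
- fob_die: loose steel cutting die: upright steel strip, 4 mm thick, 32 mm high, open above and below, bent to a long slot shape with half-round ends, outside 104 (x) by 38 mm (y). An 8 mm brace crosses the middle along y, 17 to 29 mm up. Origin: centre of the cutting edge (underside), z up. A half turn makes no difference. 0.1 to 0.3 kg. Starts edge down on the bench (z = 0).
- large_round_blank: rough-cut blank of stiff tan leather, 4 mm thick, fixed flat on the white cutting board (20 mm thick): disc 92 mm across, its die's outline plus 12 mm all round. Origin: centre of its underside, z up; its upper face is at +4 mm, 24 mm above the bench.
- small_round_blank: rough-cut blank of stiff tan leather, 4 mm thick, fixed flat on the white cutting board (20 mm thick): disc 70 mm across, its die's outline plus 12 mm all round. Origin: centre of its underside, z up; its upper face is at +4 mm, 24 mm above the bench.
- card_blank: rough-cut blank of stiff tan leather, 4 mm thick, fixed flat on the white cutting board (20 mm thick): rectangle with rounded corners, 116 mm long (its x) by 80 mm wide (its y), its die's outline plus 12 mm all round. Origin: centre of its underside, z up; its upper face is at +4 mm, 24 mm above the bench.
- fob_blank: rough-cut blank of stiff tan leather, 4 mm thick, fixed flat on the white cutting board (20 mm thick): long slot shape with two half-round ends, 128 mm long (its x) by 62 mm wide (its y), its die's outline plus 12 mm all round. Origin: centre of its underside, z up; its upper face is at +4 mm, 24 mm above the bench.
- dye_bottle: small grey bottle with a black cap, 34 mm in diameter and 66 mm high, standing loose among the dies; origin at the centre of its underside. Not to be disturbed.
- glue_jar: glass glue jar with a black cap, 62 mm in diameter and 75 mm high, standing loose beyond the dies near the far edge; origin at the centre of its underside. Not to be disturbed.
Things that resemble listed ones, but are neither listed nor needed, are in the scene too. What is shaped like the large_round_die but blue is not meant.

How it is judged (in metres and radians):
At the end, for the whole second after the job is handed in: Each die lies flat and at rest on the blank of its own shape and size, centres within 10 mm; the rectangular and slot-shaped dies lie along their blanks within 0.17 rad (10 degrees, either way round). Dye bottle and glue jar stand upright within 20 mm of where they were (horizontal distance between large_round_die and large_round_blank below 0.01 m and z of large_round_die in the frame of large_round_blank between 0.002 and 0.007 m and angle between each of large_round_die, small_round_die, card_die, fob_die's own z axis and vertical below 0.06 rad and linear speed of each of large_round_die, small_round_die, card_die, fob_die below 0.02 m/s and horizontal distance between small_round_die and small_round_blank below 0.01 m and z of small_round_die in the frame of small_round_blank between 0.002 and 0.007 m and horizontal distance between card_die and card_blank below 0.01 m and z of card_die in the frame of card_blank between 0.002 and 0.007 m and angle between the x axis of card_die and the x axis of card_blank, either way round below 0.17 rad and horizontal distance between fob_die and fob_blank below 0.01 m and z of fob_die in the frame of fob_blank between 0.002 and 0.007 m and angle between the x axis of fob_die and the x axis of fob_blank, either way round below 0.17 rad and distance of each of dye_bottle, glue_jar from where it was at the start of the episode below 0.02 m and angle between each of dye_bottle, glue_jar's own z axis and vertical below 0.1 rad); the robot touches nothing.
It fails at once if the dye bottle is knocked over or pushed more than 20 mm (distance of dye_bottle from where it was at the start of the episode above 0.02 m or angle between dye_bottle's own z axis and vertical above 0.3 rad).
It fails at once if the glue jar is knocked over or pushed more than 20 mm (distance of glue_jar from where it was at the start of the episode above 0.02 m or angle between glue_jar's own z axis and vertical above 0.3 rad).
It fails at once if a die is let fall (faster than 0.4 m/s with the fingers off it: a drop of more than about 10 mm) ((linear speed of large_round_die above 0.4 m/s and contact force between the fingers and large_round_die below 0.1 N) or (linear speed of small_round_die above 0.4 m/s and contact force between the fingers and small_round_die below 0.1 N) or (linear speed of card_die above 0.4 m/s and contact force between the fingers and card_die below 0.1 N) or (linear speed of fob_die above 0.4 m/s and contact force between the fingers and fob_die below 0.1 N)).
It also fails if it takes over 109 s, if anything falls off the work surface, if the arm or the gripper's body presses on something with over 40 N, if the wrist force passes 120 N, or if a joint passes its speed limit or range.

## Robot

A 6-joint arm with a two-finger parallel gripper is mounted at the origin on the work surface. World frame = base frame: x ahead of the robot, y to its left, z up, the work surface at z = 0. Lengths are in m, angles in degrees, forces in N, time in s.
With the tool pointing down it reaches from about 0.4 to 0.825 m from the base axis. Payload 7 kg.
Tool frame: the origin (TCP) lies between the finger pads; the fingertips stand 19 mm ahead of it and the grasp point (between the pads) is the TCP; x points along the fingers, y is the direction in which the jaws open and shut, and the axes are right-handed (so a half turn about x gives the same grasp; the last joint's range is limited). The gripper opens to 88 mm and grips with 3 to 60 N. Pads are 19 mm wide; open, the fingers measure 130 mm over their backs; the gripper's body (78 mm by 193 mm) begins 47 mm behind the grasp point.
Start: joints at [-56.889, 20.546, 0.682, 0, -70.136, -16.507], TCP at [0.193, -0.647, 0.246] pointing down, gripper open.
Joint ranges: [-176.03, 176.03], [-82.01, 121.73], [-58.28, 71.71], [-173.87, 95.51], [-174.79, -0.11], [-173.66, 173.66]. Speed limits (degrees/s): [136.94, 136.94, 172.46, 180, 180, 180].

## Interface

Orientations are given as [roll, pitch, yaw] about the fixed x, y, z axes, in that order (R = Rz(yaw) Ry(pitch) Rx(roll)).
In Python, from plant import * gives the robot as it stands.
- The arm moves only by the tool step_arm, never from a script. Its argument "steps" is a list of rows, each a list of 2 entries, a list of its own where there are three numbers: the shift along the tool's x, y, z in units of 0.02 m (1.0 is 0.02 m), then the turn about the tool's x in units of 6 degrees (1.0 is 6 degrees). A call has 1 to 20 rows; each row shifts and turns the commanded pose from where the row before left it, along the tool's axes as they then stand; what a row does not reach is not made up. A row lasts 1/12 s, in which the tool goes at most 41.7 mm and 7.16 degrees, less where a joint would pass 70% of its speed; a pose out of reach is approached as far as the arm can. A call with a number of a shift or a turn outside -1 to 1 is refused whole. A call with a gripper value outside its range is refused whole. "fingers" is the closure, from 0 (fully open) to 1 (shut), set as the call begins (left out, the last holds). The fingers move at their own pace and stop on an object; "grip_force" is the grip in N (left out, the last holds). Time passes only in rows, so rows that do not move let the fingers close. It gives the time, the measured TCP pose, the force and the opening at its end, in the units of the state.
- get_state(): the state, without advancing time (a new reading comes with each control period).
- capture(name): name is "scene" or "top" or "wrist"; returns the picture (480x640x3 uint8, blue, green, red); there is no depth.
- camera_model(name): a dict with "intrinsics" (3x3 intrinsics, pixels), "rvec" (rotation vector, rad) and "tvec" (3), from world to camera coordinates, as OpenCV has them. Camera axes: x right, y down, z forward; pixel columns grow to the right and rows downward; lengths in m; the calibration is good to about 2 mm. A picture is of the moment at which its call begins: read the wrist's pose just before it. camera_model takes no time and is no camera call; for the wrist camera it gives the pose at the moment of the call.
- close_job(): hands the job in, once; it reports no verdict.
The state is a dict: "time_s": time; "joints": joint angles; "qd": joint speeds; "joint_torque": joint torques, N m; "tcp_pos": TCP position; "eef_rot": TCP orientation; "contact_force": force on the tool from outside, world axes, zero at the start; "moment": the same for the moment, N m; "gripper_width": finger opening in m.
Only numpy, scipy, OpenCV 4.12 (cv2) and the standard library are available. Lean on these libraries where they do the work, as an engineer would, in place of code of your own. Each camera call takes 0.05 s, during which the arm holds its last target.

## Working session

There is one attempt and no reset: what is moved stays moved. The work goes in short steps, Python scripts to look and compute and a tool call to move; the robot and the scene stay as the last step left them, time stands still between calls to the robot, and variables do not carry over. Pictures are saved under pics/ and viewed, and the job is handed in when it is done.

Besides the shell and the picture viewer there is one more tool, called by a JSON object that holds its "name" and its "arguments". step_arm: Moves the arm, as the interface text tells. Its arguments: {"type":"object","properties":{"steps":{"type":"array","items":{"type":"array"}},"fingers":{"type":"number"},"grip_force":{"type":"number"}},"required":["steps"]}

```bash
ls; mkdir -p pics; python3 - <<'E'
from plant import *
import cv2
s=get_state();print(s)
for n in("scene","top"):
    cv2.imwrite(f"pics/{n}0.png",capture(n)); print(n,camera_model(n))
cv2.imwrite("pics/wrist0.png",capture("wrist"));print(camera_model("wrist"))
E
```

```text
pics
{'time_s': 0.0, 'joints': array([-5.68888705e+01,  2.05908722e+01,  6.33143935e-01, -2.13108379e-02,
       -7.01338902e+01, -1.65062499e+01]), 'qd': array([-0.08674786,  0.07086178,  0.03684928,  0.03611878,  0.09534698,
        0.0132128 ]), 'joint_torque': array([ 3.62684923e-04, -5.82724857e+01,  2.93056870e+01,  6.99741483e+00,
        6.79255289e-03, -1.20662326e-04]), 'tcp_pos': array([ 0.1927413 , -0.64642096,  0.24462047]), 'eef_rot': array([ 94.17359634,  89.9062162 , 110.77121795]), 'contact_force': array([ 0.6334512 , -0.25072575,  0.30791993]), 'moment': array([ 0.01612534, -0.02487902,  0.00050181]), 'gripper_width': 0.08739654893780138}
scene {'intrinsics': array([[599.03112746,   0.        , 308.99934084],
       [  0.        , 599.03112746, 244.36172991],
       [  0.        ,   0.        ,   1.        ]]), 'rvec': array([ 2.5113142 ,  0.60532041, -0.1609388 ]), 'tvec': array([-0.479084  , -0.23203512,  1.31858945])}
top {'intrinsics': array([[441.86563409,   0.        , 321.05387728],
       [  0.        , 441.86563409, 244.89214867],
       [  0.        ,   0.        ,   1.        ]]), 'rvec': array([ 2.14749634, -2.09677248,  0.18356696]), 'tvec': array([-0.0446215 ,  0.54346827,  0.82352658])}
{'intrinsics': array([[404.47310323,   0.        , 323.27107089],
       [  0.        , 404.47310323, 240.13457142],
       [  0.        ,   0.        ,   1.        ]]), 'rvec': array([-1.75164826, -2.35063321, -0.37524512]), 'tvec': array([ 0.67437444, -0.03768317,  0.39237278])}
```

View pics/scene0.png

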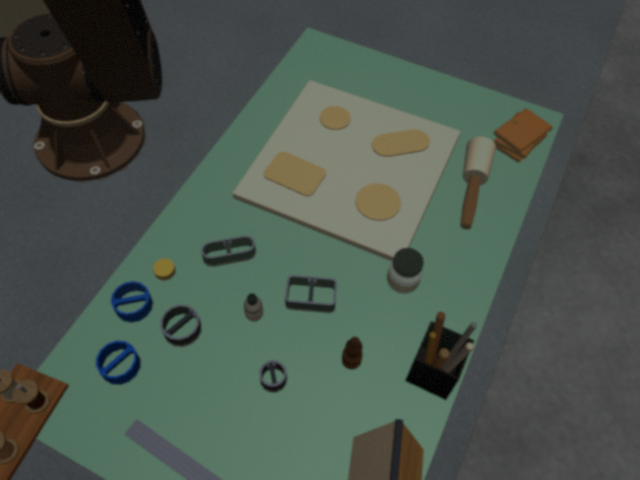

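View pics/top0.png

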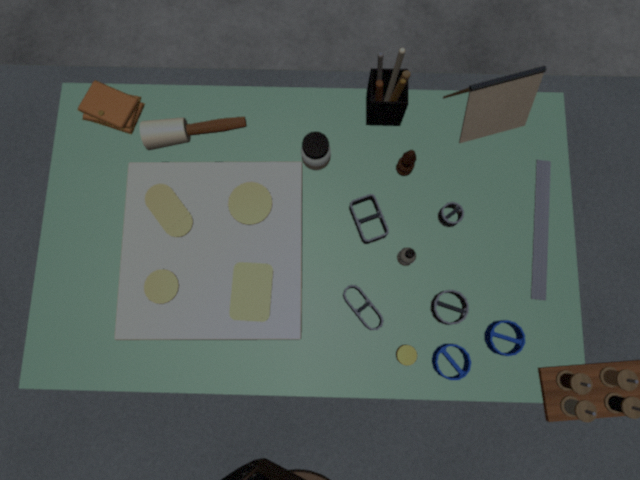

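View pics/wrist0.png

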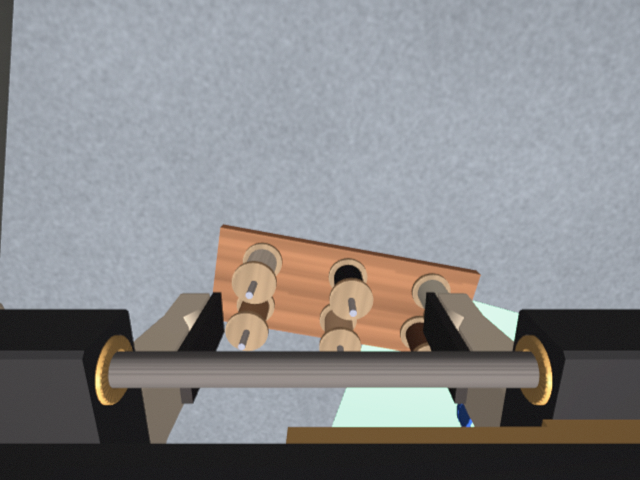

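```bash
cat > h.py <<'E'
import numpy as np, cv2
from plant import *
def cam(n):
    c=camera_model(n); R,_=cv2.Rodrigues(np.array(c["rvec"],float)); return np.array(c["intrinsics"]),R,np.array(c["tvec"]).ravel()
def ray(c,p):
    K,R,t=c; d=R.T@np.linalg.inv(K)@np.array([p[0],p[1],1.]); return -R.T@t,d/np.linalg.norm(d)
def onz(c,p,z):
    o,d=ray(c,p); return o+d*(z-o[2])/d[2]
def proj(c,P):
    K,R,t=c; q=K@(R@np.asarray(P,float)+t); return q[:2]/q[2]
def tri(c1,p1,c2,p2):
    o1,d1=ray(c1,p1);o2,d2=ray(c2,p2)
    A=np.c_[d1,-d2]; s=np.linalg.lstsq(A,o2-o1,rcond=None)[0]
    a=o1+s[0]*d1;b=o2+s[1]*d2; return (a+b)/2,np.linalg.norm(a-b)
E
python3 - <<'E'
from h import *
ct,cs=cam("top"),cam("scene")
T=cv2.imread("pics/top0.png");S=cv2.imread("pics/scene0.png")
def objs(img,mask,lo,hi):
    n,l,st,ce=cv2.connectedComponentsWithStats(mask)
    return [(i,st[i],l==i) for i in range(1,n) if lo<st[i][4]<hi]
# board blanks: tan = yellowish high saturation
for n,img in(("top",T),("scene",S)):
    hsv=cv2.cvtColor(img,cv2.COLOR_BGR2HSV)
    for p in ([(250,200),(160,287),(250,290),(210,250),(330,60+260),(450,293)] if n=="top" else [(335,118),(295,173),(230,200),(212,247)]): print(n,p,hsv[p[1],p[0]])
def crop(img,x0,y0,x1,y1,f):
    c=img[y0:y1,x0:x1]; c=(255*(c/255.)**0.6).astype(np.uint8); return cv2.resize(c,None,fx=f,fy=f,interpolation=cv2.INTER_CUBIC)
cv2.imwrite("pics/top_dies.png",crop(T,300,120,540,400,2.1).copy()[:600])
cv2.imwrite("pics/scene_dies.png",crop(S,90,220,450,410,2.2))
E
```

```text
top (250, 200) [ 31  54 122]
top (160, 287) [ 29  62 123]
top (250, 290) [ 33  52 127]
top (210, 250) [ 98   8 127]
top (330, 320) [ 76  39 125]
top (450, 293) [75 53 77]
scene (335, 118) [ 21 110 130]
scene (295, 173) [ 22 111 129]
scene (230, 200) [ 72  69 115]
scene (212, 247) [73 50 36]
```

View pics/top_dies.png

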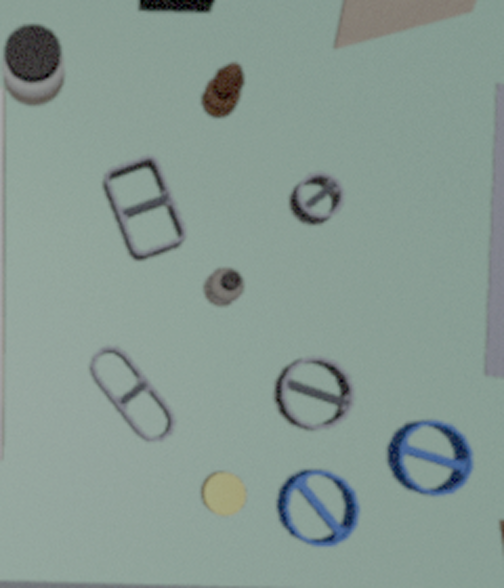

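View pics/scene_dies.png

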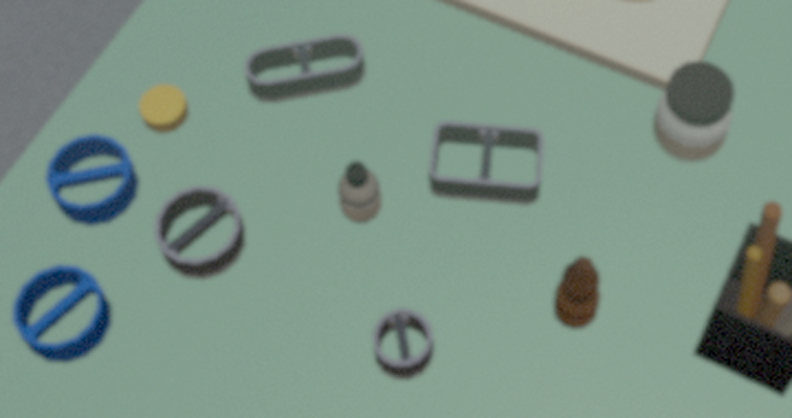

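```bash
cat > meas.py <<'E'
from h import *
ct,cs=cam("top"),cam("scene")
T=cv2.GaussianBlur(cv2.imread("pics/top0.png"),(3,3),0).astype(float);S=cv2.GaussianBlur(cv2.imread("pics/scene0.png"),(3,3),0).astype(float)
def hull(img,c,r,rel=None,thr=22):
    x,y=c; roi=img[y-r:y+r,x-r:x+r]; bg=np.median(np.r_[roi[0],roi[-1],roi[:,0],roi[:,-1]],axis=0)
    m=(np.linalg.norm(roi-bg,axis=2)>thr).astype(np.uint8)
    m=cv2.morphologyEx(m,cv2.MORPH_CLOSE,np.ones((3,3)))
    cn,_=cv2.findContours(m,cv2.RETR_EXTERNAL,cv2.CHAIN_APPROX_NONE)
    k=max((q for q in cn),key=lambda q:cv2.contourArea(cv2.convexHull(q)))
    return (cv2.convexHull(k)[:,0]+[x-r,y-r]).astype(float)
def cen(h):
    m=cv2.moments(h.astype(np.float32)); return np.array([m['m10'],m['m01']])/m['m00']
items={"large":((450,307),26,(181,323),27,.016),"small":((451,214),20,(273,375),24,.016),"card":((368,218),34,(311,292),36,.016),"fob":((362,307),32,(229,250),36,.016),
"Blarge":((250,202),30,(378,202),30,.024),"Bsmall":((161,286),26,(335,118),24,.024),"Bcard":((252,291),36,(295,173),38,.024),"Bfob":((169,210),36,(400,143),36,.024),
"bottle":((406,257),16,(253,306),19,.033),"jar":((316,150),26,(406,268),28,.037)}
if __name__=="__main__":
  for n,(a,ra,b,rb,z) in items.items():
    ht=hull(T,a,ra); hs=hull(S,b,rb)
    P,e=tri(ct,cen(ht),cs,cen(hs)); print(n,"TRI",P.round(4),"gap",round(e,4))
    for nm,c,h in(("top",ct,ht),("scene",cs,hs)):
        w=np.array([onz(c,p,z)[:2] for p in h]); r=cv2.minAreaRect((w*1000).astype(np.float32))
        q=onz(c,cen(h),z); print("   ",nm,"cen",(q[:2]*1000).round(1),"rect",np.round(r[0],1),np.round(r[1],1),round(r[2],1),"touch",(h.min(0)-np.array(a if nm=="top" else b)),h.max(0)-np.array(a if nm=="top" else b))
E
python3 meas.py
```

```text
large TRI [ 0.4298 -0.2906  0.0136] gap 0.0017
    top cen [ 430.3 -289.4] rect [ 429.7 -289.7] [69.2 76.4] 1.4 touch [-20. -17.] [18. 18.]
    scene cen [ 430.  -291.8] rect [ 429.5 -290.4] [69.6 83.7] 48.5 touch [-20. -18.] [20. 24.]
small TRI [ 0.6206 -0.2981  0.0144] gap 0.002
    top cen [ 621. -297.] rect [ 621.9 -297. ] [46.4 58.1] 45.6 touch [-14. -12.] [12. 13.]
    scene cen [ 620.2 -299.2] rect [ 619.9 -298. ] [47.7 56.6] 28.0 touch [-14. -15.] [14. 17.]
card TRI [ 0.6066 -0.1282  0.0146] gap 0.0026
    top cen [ 607.2 -127.3] rect [ 607.7 -127.4] [99.9 63.9] 21.5 touch [-20. -24.] [20. 26.]
    scene cen [ 605.9 -129.8] rect [ 605.6 -129. ] [94.5 73.6] 21.3 touch [-27. -17.] [25. 21.]
fob TRI [ 0.4244 -0.1178  0.0146] gap 0.0023
    top cen [ 425.3 -116.9] rect [ 425.6 -116.6] [104.1  42.9] 39.5 touch [-20. -22.] [21. 23.]
    scene cen [ 424.1 -119.1] rect [ 424.1 -118.6] [105.4  59. ] 39.6 touch [-28. -14.] [27. 16.]
Blarge TRI [0.6334 0.118  0.0205] gap 0.0018
    top cen [633.2 118. ] rect [633.5 118.2] [91.4 89.8] 59.7 touch [-22. -20.] [22. 23.]
    scene cen [633.6
[... 516 characters left out ...]
 [30. 23.]
Bfob TRI [0.6142 0.2849 0.0218] gap 0.002
    top cen [614.4 284.8] rect [615.  285.3] [128.1  61.8] 39.4 touch [-24. -26.] [24. 27.]
    scene cen [614.1 282. ] rect [613.9 282.7] [128.8  66.9] 39.0 touch [-29. -14.] [29. 14.]
bottle TRI [ 0.5289 -0.2045  0.0247] gap 0.002
    top cen [ 528.3 -202.3] rect [ 528.8 -202.9] [35. 42.] 45.6 touch [-10. -10.] [10.  9.]
    scene cen [ 530.7 -208.4] rect [ 529.9 -206.6] [35.5 58.1] 30.3 touch [-10. -14.] [10. 15.]
jar TRI [ 0.7345 -0.0079  0.0411] gap 0.006
    top cen [738.7  -5.8] rect [741.2  -3.8] [96.9 83.1] 1.3 touch [-26. -19.] [14. 25.]
    scene cen [732.   -7.9] rect [734.5  -9.5] [ 85.1 113.8] 27.3 touch [-28. -28.] [18. 25.]
```

```bash
cat > go.py <<'E'
import sys
from h import *
from scipy.spatial.transform import Rotation as Ro
def pose():
    s=get_state(); return s,np.array(s["tcp_pos"]),Ro.from_euler("xyz",s["eef_rot"],degrees=True).as_matrix()
def go(x,y,z,jaw):
    s,p,R=pose()
    cur=np.degrees(np.arctan2(R[1,1],R[0,1]))
    d=(cur-jaw+90)%180-90   # turn about tool x (down) = - world yaw
    R2=R@Ro.from_euler("x",d,degrees=True).as_matrix()
    v=R2.T@(np.array([x,y,z])-p)
    print("t",round(s["time_s"],2),"tcp",p.round(4),"down",R[:,0].round(3),"jaw",round(cur,1),"w",round(s["gripper_width"],4),"F",np.round(s["contact_force"],1),"j6",round(s["joints"][5],1))
    print("  turn units %.2f"%(d/6)," then shift units x,y,z",(v/.02).round(2))
if __name__=="__main__": go(*map(float,sys.argv[1:5]))
E
python3 go.py .430 -.2905 .12 90; python3 -c "
import cv2,numpy as np
print(cv2.boxPoints(((0,0),(100,10),20)))"
```

```text
t 0.15 tcp [ 0.1927 -0.6465  0.2448] down [-0.     0.001 -1.   ] jaw 106.6 w 0.0876 F [-0.1 -0.2 -0.3] j6 -16.5
  turn units 2.77  then shift units x,y,z [ 6.26 17.79 11.87]
[[-48.694733 -12.402544]
 [-45.27453  -21.79947 ]
 [ 48.694733  12.402544]
 [ 45.27453   21.79947 ]]
```

{"name": "step_arm", "arguments": {"steps": [[[0, 0, 0], 0.92], [[0, 0, 0], 0.92], [[0, 0, 0], 0.93], [[0.2, 1, 0.66], 0], [[0.2, 1, 0.66], 0], [[0.2, 1, 0.66], 0], [[0.2, 1, 0.66], 0], [[0.2, 1, 0.66], 0], [[0.3, 1, 0.66], 0], [[0.3, 1, 0.66], 0], [[0.3, 1, 0.66], 0], [[0.3, 1, 0.66], 0], [[0.3, 1, 0.66], 0], [[0.3, 1, 0.66], 0], [[0.3, 1, 0.66], 0], [[0.3, 1, 0.66], 0], [[0.3, 1, 0.66], 0], [[0.3, 1, 0.66], 0], [[0.3, 1, 0.66], 0], [[0.3, 0.9, 0.66], 0]], "fingers": 0, "grip_force": 25}}

```text
time_s: 1.82
tcp_pos: [0.4177, -0.3076, 0.1533]
eef_rot: [114.5, 90.0, 114.5]
contact_force: [0.2, -0.5, -0.0]
gripper_width: 0.0874
```

```bash
python3 go.py .430 -.2905 .12 90
```

```text
t 1.82 tcp [ 0.4177 -0.3076  0.1533] down [-0.  0. -1.] jaw 90.0 w 0.0874 F [ 0.2 -0.5 -0. ] j6 -75.3
  turn units -0.00  then shift units x,y,z [1.66 0.86 0.62]
```

{"name": "step_arm", "arguments": {"steps": [[[0.6, 0.86, 0.62], 0], [[0.5, 0, 0], 0], [[0.5, 0, 0], 0], [[0, 0, 0], 0]]}}

```text
time_s: 2.15
tcp_pos: [0.4284, -0.2912, 0.1195]
eef_rot: [159.2, 89.8, 159.2]
contact_force: [-0.7, 0.5, -0.3]
gripper_width: 0.0876
```

```bash
python3 - <<'E'
from h import *
c=cam("wrist");im=capture("wrist")
for P in([.43,-.2905,.032],[.43,-.2565,.032],[.43,-.3245,.032]): 
    q=proj(c,P);print(q); cv2.circle(im,tuple(int(v) for v in q),3,(0,0,255),-1)
cv2.imwrite("pics/w1.png",im)
E
python3 go.py .430 -.2905 .024 90
```

```text
[324.91998604 261.65225097]
[381.75988081 261.62741479]
[268.04381827 261.67710301]
t 2.2 tcp [ 0.4287 -0.2917  0.1205] down [-0.003  0.001 -1.   ] jaw 90.0 w 0.0877 F [ 0.1 -1.4  0.1] j6 -77.5
  turn units -0.01  then shift units x,y,z [4.82 0.06 0.08]
```

View pics/w1.png

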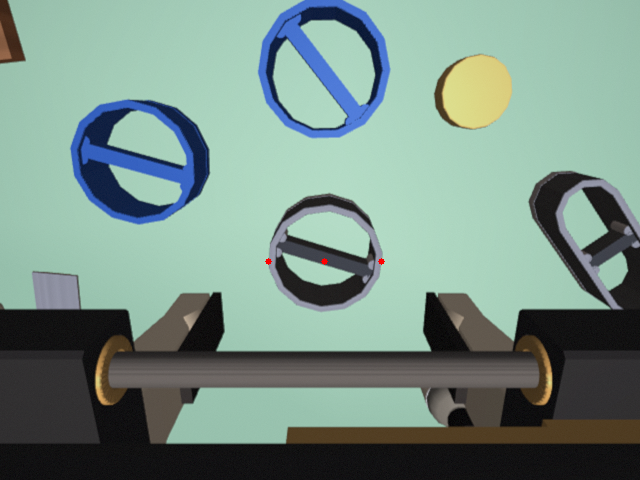

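The wrist view shows the steel ring's rim centred at (325, 258), within about 2 mm of the prediction (325, 262). The blue decoys are at (325, 67) and (140, 160), well clear of it. Descending to grasp.

{"name": "step_arm", "arguments": {"steps": [[[1, 0.06, 0.06], 0], [[1, 0, 0], 0], [[1, 0, 0], 0], [[1, 0, 0], 0], [[0.6, 0, 0], 0], [[0.2, 0, 0], 0], [[0, 0, 0], 0]]}}

```text
time_s: 2.78
tcp_pos: [0.4302, -0.2911, 0.0251]
eef_rot: [170.2, 89.9, 170.2]
contact_force: [0.5, 0.1, 0.3]
gripper_width: 0.0878
```

{"name": "step_arm", "arguments": {"steps": [[[0, 0, 0], 0], [[0, 0, 0], 0], [[0, 0, 0], 0], [[0, 0, 0], 0], [[0, 0, 0], 0], [[0, 0, 0], 0]], "fingers": 1}}

```text
time_s: 3.28
tcp_pos: [0.4315, -0.2907, 0.0265]
eef_rot: [-20.9, 89.9, -20.9]
contact_force: [-0.6, -0.0, 6.0]
gripper_width: 0.0677
```

{"name": "step_arm", "arguments": {"steps": [[[-0.4, 0, 0], 0], [[-0.8, 0, 0], 0], [[-1, 0, 0], 0], [[-1, 0, 0], 0], [[-1, 0, 0], 0], [[-1, 0, 0], 0], [[0, 0, 0], 0]]}}

```text
time_s: 3.87
tcp_pos: [0.4329, -0.2912, 0.1338]
eef_rot: [-20.4, 89.6, -20.4]
contact_force: [1.1, -0.2, -0.6]
gripper_width: 0.0678
```

```bash
python3 go.py .633 .117 .13 90
```

```text
t 3.87 tcp [ 0.4329 -0.2912  0.1338] down [ 0.006 -0.002 -1.   ] jaw 90.0 w 0.0678 F [ 1.1 -0.2 -0.6] j6 -77.7
  turn units 0.01  then shift units x,y,z [ 0.21 20.41 10.01]
```

{"name": "step_arm", "arguments": {"steps": [[[0, 0.5, 0.25], 0], [[0, 1, 0.5], 0], [[0, 1, 0.5], 0], [[0, 1, 0.5], 0], [[0, 1, 0.5], 0], [[0, 1, 0.5], 0], [[0, 1, 0.5], 0], [[0, 1, 0.5], 0], [[0, 1, 0.5], 0], [[0, 1, 0.5], 0], [[0, 1, 0.5], 0], [[0, 1, 0.5], 0], [[0, 1, 0.5], 0], [[0, 1, 0.5], 0], [[0, 1, 0.5], 0], [[0, 1, 0.5], 0], [[0, 1, 0.5], 0], [[0, 1, 0.5], 0], [[0, 1, 0.5], 0], [[0, 1, 0.5], 0]]}}

```text
time_s: 5.53
tcp_pos: [0.6254, 0.1009, 0.1282]
eef_rot: [-164.6, 89.9, -164.6]
contact_force: [-0.1, 0.5, -1.8]
gripper_width: 0.0673
```

{"name": "step_arm", "arguments": {"steps": [[[0, 0.6, 0.25], 0], [[0, 0.3, 0.1], 0], [[0, 0, 0], 0], [[0, 0, 0], 0]]}}

```text
time_s: 5.87
tcp_pos: [0.6322, 0.1172, 0.1289]
eef_rot: [-161.1, 89.9, -161.2]
contact_force: [0.4, -0.6, -1.9]
gripper_width: 0.0671
```

```bash
python3 go.py .633 .117 .0525 90; python3 - <<'E'
from h import *
c=cam("wrist");im=capture("wrist")
for P in([.633,.117,.024],[.633,.117+.046,.024],[.633,.117-.046,.024],[.633-.046,.117,.024]): 
    q=proj(c,P);print(q); cv2.circle(im,tuple(int(v) for v in q),3,(0,0,255),-1)
cv2.imwrite("pics/w2.png",im)
E
```

```text
t 5.87 tcp [0.6322 0.1172 0.1289] down [-0.002 -0.001 -1.   ] jaw 90.0 w 0.0671 F [ 0.4 -0.6 -1.9] j6 -117.8
  turn units -0.00  then shift units x,y,z [ 3.82 -0.01  0.05]
[323.70337124 250.43066881]
[395.76365702 250.45272082]
[251.62765775 250.40861208]
[323.76594412 178.48799954]
```

View pics/w2.png

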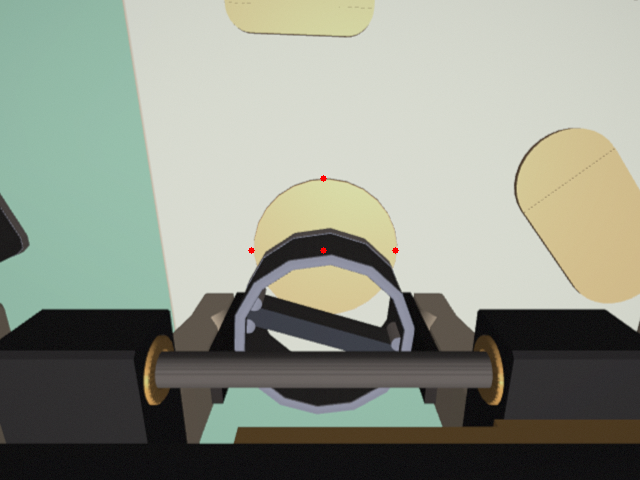

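{"name": "step_arm", "arguments": {"steps": [[[0.6, 0, 0], 0], [[1, 0, 0], 0], [[1, 0, 0], 0], [[0.7, 0, 0], 0], [[0.3, 0, 0.04], 0], [[0.15, 0, 0], 0], [[0, 0, 0], 0], [[0, 0, 0], 0]]}}

```text
time_s: 6.58
tcp_pos: [0.6343, 0.1173, 0.0552]
eef_rot: [14.5, 89.9, 14.5]
contact_force: [-0.3, -0.3, -1.6]
gripper_width: 0.0675
```

{"name": "step_arm", "arguments": {"steps": [[[0.08, 0, 0], 0], [[0.08, 0, 0], 0], [[0, 0, 0], 0]]}}

```text
time_s: 6.83
tcp_pos: [0.634, 0.1175, 0.0517]
eef_rot: [35.1, 90.0, 35.0]
contact_force: [0.4, 0.1, -1.1]
gripper_width: 0.067
```

{"name": "step_arm", "arguments": {"steps": [[[0.05, 0, 0], 0], [[0.05, 0, 0], 0], [[0, 0, 0], 0]]}}

```text
time_s: 7.08
tcp_pos: [0.6341, 0.1176, 0.0505]
eef_rot: [8.1, 90.0, 8.1]
contact_force: [-3.7, 0.4, 6.1]
gripper_width: 0.0674
```

{"name": "step_arm", "arguments": {"steps": [[[0, 0, 0], 0], [[0, 0, 0], 0], [[0, 0, 0], 0], [[0, 0, 0], 0], [[0, 0, 0], 0], [[0, 0, 0], 0]], "fingers": 0}}

```text
time_s: 7.58
tcp_pos: [0.6339, 0.1174, 0.0492]
eef_rot: [-154.0, 90.0, -154.0]
contact_force: [-0.7, 0.1, 0.4]
gripper_width: 0.0872
```

{"name": "step_arm", "arguments": {"steps": [[[-0.5, 0, 0], 0], [[-1, 0, 0], 0], [[-1, 0, 0], 0], [[-1, 0, 0], 0], [[-0.8, 0, 0], 0]]}}

```text
time_s: 8.0
tcp_pos: [0.6344, 0.1175, 0.1378]
eef_rot: [13.5, 89.9, 13.5]
contact_force: [0.1, 0.2, -0.2]
gripper_width: 0.0879
```

```bash
python3 go.py .6065 -.128 .13 111.5;  python3 - <<'E'
from h import *
cv2.imwrite("pics/w3.png",capture("wrist"))
E
```

```text
t 8.0 tcp [0.6344 0.1175 0.1378] down [ 0.002  0.    -1.   ] jaw 90.0 w 0.0879 F [ 0.1  0.2 -0.2] j6 -117.8
  turn units -3.58  then shift units x,y,z [  0.38 -10.91  -5.8 ]
```

View pics/w3.png

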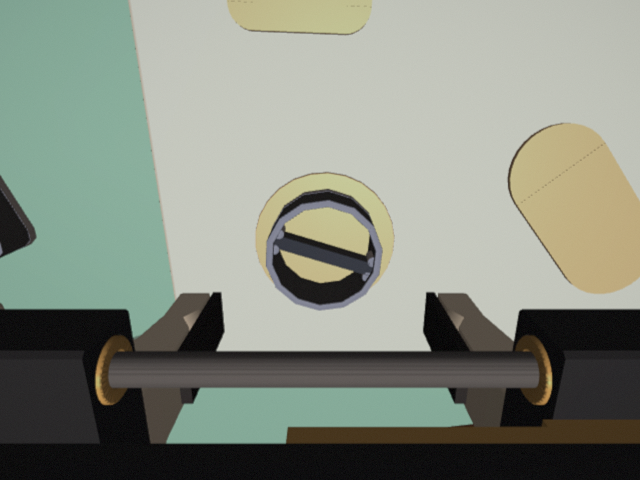

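The large die sits centred on its blank (rim about (325, 255), blank about (325, 240); the offset is parallax). Next is the card die.

{"name": "step_arm", "arguments": {"steps": [[[0, 0, 0], -0.9], [[0, 0, 0], -0.9], [[0, 0, 0], -0.9], [[0, 0, 0], -0.88], [[0, -0.7, -0.37], 0], [[0, -1, -0.53], 0], [[0, -1, -0.53], 0], [[0, -1, -0.53], 0], [[0, -1, -0.53], 0], [[0, -1, -0.53], 0], [[0, -1, -0.53], 0], [[0, -1, -0.53], 0], [[0, -1, -0.53], 0], [[0.2, -1, -0.53], 0], [[0.2, -0.8, -0.43], 0], [[0, -0.4, -0.2], 0], [[0, 0, 0], 0], [[0, 0, 0], 0]]}}

```text
time_s: 9.55
tcp_pos: [0.6062, -0.1282, 0.1277]
eef_rot: [-20.8, 90.0, 0.6]
contact_force: [0.1, 0.0, 1.0]
gripper_width: 0.0874
```

```bash
python3 go.py .6065 -.128 .024 111.5;  python3 - <<'E'
from h import *
c=cam("wrist");im=capture("wrist")
a=np.radians(21.5);u=np.array([np.cos(a),np.sin(a)]);v=np.array([-u[1],u[0]])
for sx,sy in((0,0),(46,0),(-46,0),(0,28),(0,-28)):
    P=np.r_[np.array([.6065,-.128])+(u*sx+v*sy)/1000,.032]
    q=proj(c,P);print(q); cv2.circle(im,tuple(int(k) for k in q),3,(0,0,255),-1)
cv2.imwrite("pics/w4.png",im)
E
```

```text
t 9.55 tcp [ 0.6062 -0.1282  0.1277] down [ 0.  0. -1.] jaw 111.4 w 0.0874 F [0.1 0.  1. ] j6 -74.7
  turn units -0.02  then shift units x,y,z [5.19 0.   0.02]
[323.5203024  254.55916937]
[323.64860738 320.86790535]
[323.3764087  180.19409023]
[368.9411896  254.46558665]
[278.10091646 254.65274899]
```

View pics/w4.png

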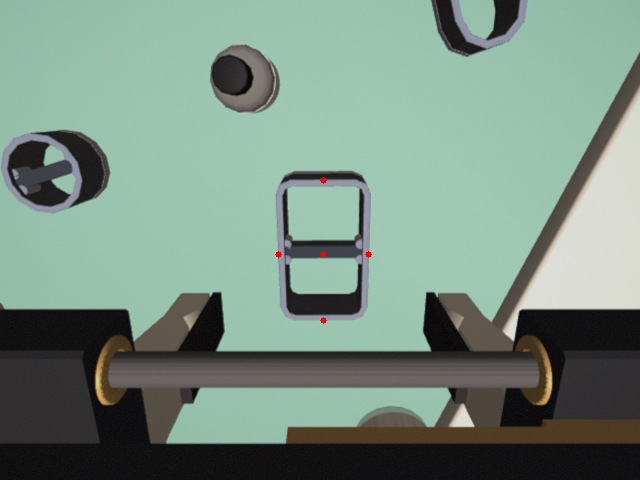

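The card outline matches the predicted edge points in the wrist view to about 1–2 px. Descending to grasp.

{"name": "step_arm", "arguments": {"steps": [[[0.7, 0, 0], 0], [[1, 0, 0], 0], [[1, 0, 0], 0], [[1, 0, 0], 0], [[0.9, 0, 0], 0], [[0.4, 0, 0], 0], [[0.15, 0, 0], 0], [[0, 0, 0], 0]]}}

```text
time_s: 10.27
tcp_pos: [0.6063, -0.1271, 0.0241]
eef_rot: [170.7, 90.0, -167.8]
contact_force: [-0.6, -0.1, 0.0]
gripper_width: 0.088
```

{"name": "step_arm", "arguments": {"steps": [[[0, 0, 0], 0], [[0, 0, 0], 0], [[0, 0, 0], 0], [[0, 0, 0], 0], [[0, 0, 0], 0], [[0, 0, 0], 0], [[0, 0, 0], 0], [[0, 0, 0], 0]], "fingers": 1, "grip_force": 25}}

```text
time_s: 10.93
tcp_pos: [0.6065, -0.1277, 0.0248]
eef_rot: [-30.2, 90.0, -8.7]
contact_force: [-1.3, 0.8, 4.3]
gripper_width: 0.0559
```

{"name": "step_arm", "arguments": {"steps": [[[-0.4, 0, 0], 0], [[-0.8, 0, 0], 0], [[-1, 0, 0], 0], [[-1, 0, 0], 0], [[-1, 0, 0], 0], [[-1, 0, 0], 0], [[0, 0, 0], 0]]}}

```text
time_s: 11.52
tcp_pos: [0.6082, -0.1278, 0.1328]
eef_rot: [-24.6, 89.7, -3.1]
contact_force: [0.5, -0.7, -1.9]
gripper_width: 0.0555
```

```bash
python3 go.py .451 .1045 .13 88.3
```

```text
t 11.52 tcp [ 0.6082 -0.1278  0.1328] down [ 0.006 -0.    -1.   ] jaw 111.5 w 0.0555 F [ 0.5 -0.7 -1.9] j6 -74.7
  turn units 3.87  then shift units x,y,z [ 0.09 11.38 -8.2 ]
```

{"name": "step_arm", "arguments": {"steps": [[[0, 0, 0], 0.9], [[0, 0, 0], 1], [[0, 0, 0], 1], [[0, 0, 0], 0.97], [[0, 0.5, -0.36], 0], [[0, 1, -0.72], 0], [[0, 1, -0.72], 0], [[0, 1, -0.72], 0], [[0, 1, -0.72], 0], [[0, 1, -0.72], 0], [[0, 1, -0.72], 0], [[0, 1, -0.72], 0], [[0, 1, -0.72], 0], [[0, 1, -0.72], 0], [[0, 1, -0.72], 0], [[0, 0.6, -0.43], 0], [[0, 0.28, -0.21], 0], [[0, 0, 0], 0], [[0, 0, 0], 0]]}}

```text
time_s: 13.1
tcp_pos: [0.449, 0.105, 0.1283]
eef_rot: [163.7, 90.0, 162.1]
contact_force: [0.3, -0.7, -2.3]
gripper_width: 0.0559
```

```bash
python3 go.py .451 .1045 .0485 88.3;  python3 - <<'E'
from h import *
c=cam("wrist");im=capture("wrist")
a=np.radians(-1.7);u=np.array([np.cos(a),np.sin(a)]);v=np.array([-u[1],u[0]])
for sx,sy in((0,0),(58,0),(-58,0),(0,40),(0,-40)):
    P=np.r_[np.array([.451,.1045])+(u*sx+v*sy)/1000,.024]
    q=proj(c,P);print(q); cv2.circle(im,tuple(int(k) for k in q),3,(0,0,255),-1)
cv2.imwrite("pics/w5.png",im)
E
```

```text
t 13.1 tcp [0.449  0.105  0.1283] down [-0.  0. -1.] jaw 88.4 w 0.0559 F [ 0.3 -0.7 -2.3] j6 -129.4
  turn units 0.01  then shift units x,y,z [ 3.99 -0.02  0.1 ]
[323.2873499  252.32603402]
[323.13518308 332.37826287]
[323.46229205 160.2921115 ]
[385.99365217 252.41038205]
[260.5524035  252.24164746]
```

View pics/w5.png

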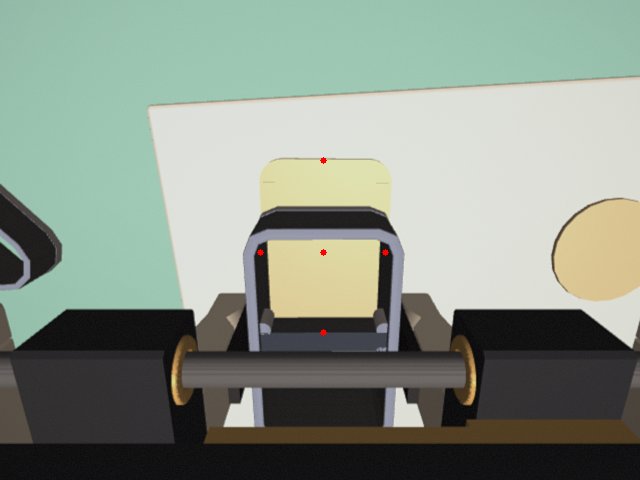

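{"name": "step_arm", "arguments": {"steps": [[[0.6, 0.06, 0], 0], [[1, 0, 0], 0], [[1, 0, 0], 0], [[0.7, 0, 0], 0], [[0.35, 0, 0], 0], [[0.15, 0, 0], 0], [[0, 0, 0], 0], [[0, 0, 0], 0]]}}

```text
time_s: 13.82
tcp_pos: [0.4499, 0.106, 0.0528]
eef_rot: [18.1, 90.0, 16.3]
contact_force: [-0.1, 0.3, -1.5]
gripper_width: 0.0557
```

{"name": "step_arm", "arguments": {"steps": [[[0.06, 0, 0], 0], [[0.06, 0, 0], 0], [[0, 0, 0], 0]]}}

```text
time_s: 14.07
tcp_pos: [0.4496, 0.1063, 0.0503]
eef_rot: [40.4, 89.9, 38.6]
contact_force: [-0.0, -0.5, -2.6]
gripper_width: 0.0559
```

{"name": "step_arm", "arguments": {"steps": [[[0.05, 0, 0], 0], [[0.05, 0, 0], 0], [[0, 0, 0], 0]]}}

```text
time_s: 14.32
tcp_pos: [0.4495, 0.1063, 0.0488]
eef_rot: [18.3, 90.0, 16.6]
contact_force: [-3.5, 0.3, 8.6]
gripper_width: 0.0561
```

{"name": "step_arm", "arguments": {"steps": [[[0, 0, 0], 0], [[0, 0, 0], 0], [[0, 0, 0], 0], [[0, 0, 0], 0], [[0, 0, 0], 0], [[0, 0, 0], 0]], "fingers": 0}}

```text
time_s: 14.82
tcp_pos: [0.4494, 0.106, 0.0479]
eef_rot: [-106.4, 90.0, -108.1]
contact_force: [-0.5, -0.6, -0.0]
gripper_width: 0.0861
```

{"name": "step_arm", "arguments": {"steps": [[[-0.5, 0, 0], 0], [[-1, 0, 0], 0], [[-1, 0, 0], 0], [[-1, 0, 0], 0], [[-0.8, 0, 0], 0], [[0, 0, 0], 0]]}}

```text
time_s: 15.32
tcp_pos: [0.451, 0.107, 0.1371]
eef_rot: [31.1, 89.7, 29.4]
contact_force: [1.3, 0.6, -0.2]
gripper_width: 0.0877
```

```bash
python3 go.py .4245 -.1175 .13 129.5;  python3 - <<'E'
from h import *
cv2.imwrite("pics/w6.png",capture("wrist"))
E
```

```text
t 15.32 tcp [0.451  0.107  0.1371] down [ 0.005  0.003 -1.   ] jaw 88.3 w 0.0877 F [ 1.3  0.6 -0.2] j6 -129.6
  turn units -6.87  then shift units x,y,z [ 0.32 -7.82 -8.16]
```

View pics/w6.png

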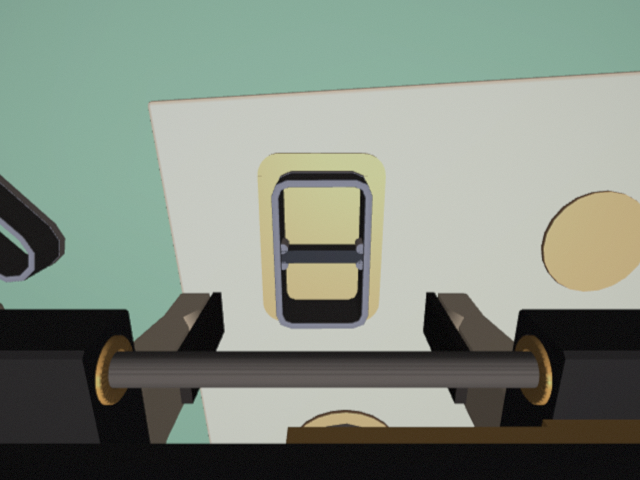

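The card die is down, square and centred (rim about (322, 254) on a blank spanning 259–385). Next is the fob die.

{"name": "step_arm", "arguments": {"steps": [[[0, 0, 0], -0.97], [[0, 0, 0], -1], [[0, 0, 0], -1], [[0, 0, 0], -1], [[0, 0, 0], -1], [[0, 0, 0], -1], [[0, 0, 0], -0.9], [[0, -0.5, -0.52], 0], [[0, -0.96, -1], 0], [[0, -0.96, -1], 0], [[0, -0.96, -1], 0], [[0, -0.96, -1], 0], [[0, -0.96, -1], 0], [[0.15, -0.96, -1], 0], [[0.15, -0.96, -1], 0], [[0, -0.6, -0.64], 0], [[0, 0, 0], 0], [[0, 0, 0], 0]]}}

```text
time_s: 16.87
tcp_pos: [0.4217, -0.1196, 0.1272]
eef_rot: [144.1, 89.9, -176.7]
contact_force: [-0.2, -0.2, 0.5]
gripper_width: 0.0878
```

```bash
python3 go.py .4245 -.1175 .024 129.5;  python3 - <<'E'
from h import *
c=cam("wrist");im=capture("wrist")
a=np.radians(39.5);u=np.array([np.cos(a),np.sin(a)]);v=np.array([-u[1],u[0]])
for sx,sy in((0,0),(52,0),(-52,0),(0,19),(0,-19)):
    P=np.r_[np.array([.4245,-.1175])+(u*sx+v*sy)/1000,.032]
    q=proj(c,P);print(q); cv2.circle(im,tuple(int(k) for k in q),3,(0,0,255),-1)
cv2.imwrite("pics/w7.png",im)
E
```

```text
t 16.87 tcp [ 0.4217 -0.1196  0.1272] down [-0.002 -0.    -1.   ] jaw 129.2 w 0.0878 F [-0.2 -0.2  0.5] j6 -60.9
  turn units -0.05  then shift units x,y,z [ 5.16 -0.01  0.18]
[322.5683972  259.94117064]
[322.95761423 333.96257828]
[322.12566083 175.74144118]
[353.32686342 259.80224389]
[291.81109618 260.08009212]
```

View pics/w7.png

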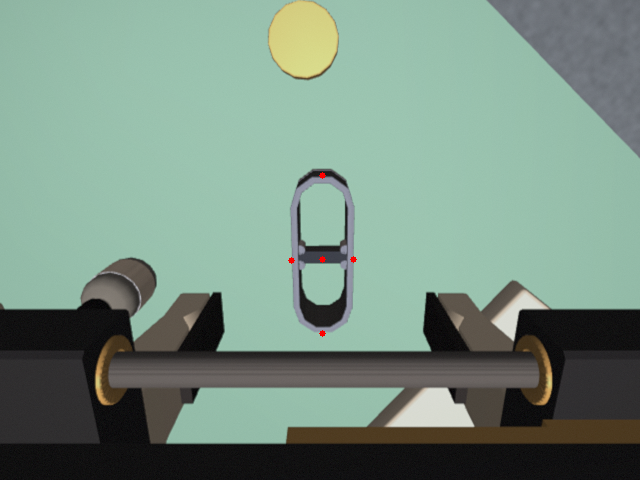

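{"name": "step_arm", "arguments": {"steps": [[[0.7, 0, 0.16], 0], [[1, 0, 0], 0], [[1, 0, 0], 0], [[1, 0, 0], 0], [[0.9, 0, 0], 0], [[0.38, 0, 0], 0], [[0.15, 0, 0], 0], [[0, 0, 0], 0]]}}

```text
time_s: 17.58
tcp_pos: [0.4251, -0.1161, 0.025]
eef_rot: [152.7, 89.9, -167.8]
contact_force: [0.2, 0.5, -0.0]
gripper_width: 0.0876
```

{"name": "step_arm", "arguments": {"steps": [[[0, 0, 0], 0], [[0, 0, 0], 0], [[0, 0, 0], 0], [[0, 0, 0], 0], [[0, 0, 0], 0], [[0, 0, 0], 0], [[0, 0, 0], 0], [[0, 0, 0], 0], [[0, 0, 0], 0], [[0, 0, 0], 0]], "fingers": 1, "grip_force": 25}}

```text
time_s: 18.42
tcp_pos: [0.4253, -0.1164, 0.0254]
eef_rot: [-47.7, 90.0, -8.2]
contact_force: [-0.3, -0.3, 1.7]
gripper_width: 0.0378
```

{"name": "step_arm", "arguments": {"steps": [[[-0.4, 0, 0], 0], [[-0.8, 0, 0], 0], [[-1, 0, 0], 0], [[-1, 0, 0], 0], [[-1, 0, 0], 0], [[-1, 0, 0], 0], [[0, 0, 0], 0]]}}

```text
time_s: 19.0
tcp_pos: [0.4271, -0.1163, 0.1332]
eef_rot: [-36.7, 89.7, 2.8]
contact_force: [0.4, 0.4, -1.9]
gripper_width: 0.038
```

```bash
python3 go.py .614 .2845 .13 129.4
```

```text
t 19.0 tcp [ 0.4271 -0.1163  0.1332] down [ 0.006  0.    -1.   ] jaw 129.5 w 0.038 F [ 0.4  0.4 -1.9] j6 -61.0
  turn units 0.02  then shift units x,y,z [ 0.22  9.55 19.94]
```

{"name": "step_arm", "arguments": {"steps": [[[0, 0.24, 0.5], 0], [[0, 0.48, 1], 0], [[0, 0.48, 1], 0], [[0, 0.48, 1], 0], [[0, 0.48, 1], 0], [[0, 0.48, 1], 0], [[0, 0.48, 1], 0], [[0, 0.48, 1], 0], [[0, 0.48, 1], 0], [[0, 0.48, 1], 0], [[0, 0.48, 1], 0], [[0, 0.48, 1], 0], [[0, 0.48, 1], 0], [[0, 0.48, 1], 0], [[0, 0.48, 1], 0], [[0, 0.48, 1], 0], [[0, 0.48, 1], 0], [[0, 0.48, 1], 0], [[0, 0.48, 1], 0], [[0, 0.48, 1], 0]]}}

```text
time_s: 20.67
tcp_pos: [0.6066, 0.2772, 0.1276]
eef_rot: [172.4, 89.8, -148.1]
contact_force: [0.3, -0.1, -1.6]
gripper_width: 0.0378
```

{"name": "step_arm", "arguments": {"steps": [[[0, 0.19, 0.44], 0], [[0, 0, 0], 0], [[0, 0, 0], 0]]}}

```text
time_s: 20.92
tcp_pos: [0.6107, 0.2847, 0.1277]
eef_rot: [173.1, 89.8, -147.4]
contact_force: [-0.8, -0.7, -1.5]
gripper_width: 0.0375
```

```bash
python3 go.py .614 .2845 .049 129.4;  python3 - <<'E'
from h import *
c=cam("wrist");im=capture("wrist")
a=np.radians(39.4);u=np.array([np.cos(a),np.sin(a)]);v=np.array([-u[1],u[0]])
for sx,sy in((0,0),(64,0),(-64,0),(0,31),(0,-31)):
    P=np.r_[np.array([.614,.2845])+(u*sx+v*sy)/1000,.024]
    q=proj(c,P);print(q); cv2.circle(im,tuple(int(k) for k in q),3,(0,0,255),-1)
cv2.imwrite("pics/w8.png",im)
E
```

```text
t 20.92 tcp [0.6107 0.2847 0.1277] down [-0.002 -0.002 -1.   ] jaw 129.5 w 0.0375 F [-0.8 -0.7 -1.5] j6 -92.0
  turn units 0.01  then shift units x,y,z [ 3.93 -0.11  0.13]
[319.34924478 253.76159465]
[319.43245178 341.63380521]
[319.25226942 151.34906062]
[368.02179871 253.84755377]
[270.66253641 253.67561054]
```

View pics/w8.png

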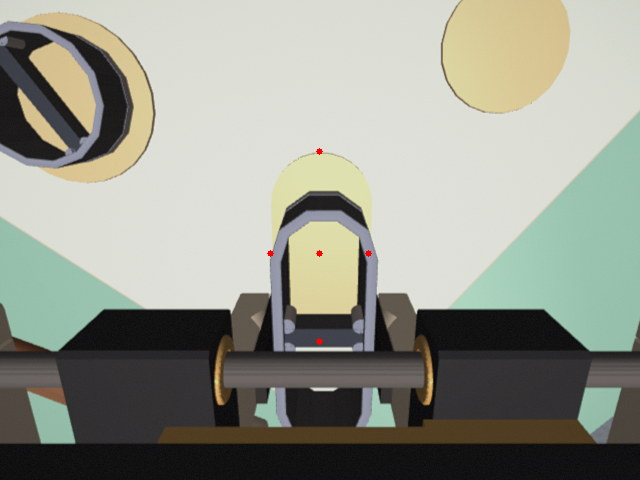

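{"name": "step_arm", "arguments": {"steps": [[[0.6, -0.03, 0.11], 0], [[1, 0, 0], 0], [[1, 0, 0], 0], [[0.7, 0, 0], 0], [[0.35, 0, 0], 0], [[0.13, 0, 0], 0], [[0, 0, 0], 0], [[0, 0, 0], 0]]}}

```text
time_s: 21.63
tcp_pos: [0.6143, 0.2855, 0.0545]
eef_rot: [-12.0, 89.9, 27.4]
contact_force: [0.9, 1.0, -1.9]
gripper_width: 0.0382
```

{"name": "step_arm", "arguments": {"steps": [[[0.06, 0, 0], 0], [[0.05, 0, 0], 0], [[0, 0, 0], 0]]}}

```text
time_s: 21.88
tcp_pos: [0.6139, 0.2856, 0.0521]
eef_rot: [4.5, 89.9, 44.0]
contact_force: [0.2, 0.1, -2.9]
gripper_width: 0.0379
```

{"name": "step_arm", "arguments": {"steps": [[[0.06, 0, 0], 0], [[0.05, 0, 0], 0], [[0, 0, 0], 0]]}}

```text
time_s: 22.13
tcp_pos: [0.6139, 0.2856, 0.0495]
eef_rot: [-8.6, 90.0, 30.9]
contact_force: [0.6, 0.2, -0.9]
gripper_width: 0.0378
```

{"name": "step_arm", "arguments": {"steps": [[[0.05, 0, 0], 0], [[0, 0, 0], 0], [[0, 0, 0], 0]]}}

```text
time_s: 22.38
tcp_pos: [0.6139, 0.2856, 0.0495]
eef_rot: [-20.6, 90.0, 18.9]
contact_force: [-3.5, -0.9, 6.8]
gripper_width: 0.0378
```

{"name": "step_arm", "arguments": {"steps": [[[0, 0, 0], 0], [[0, 0, 0], 0], [[0, 0, 0], 0], [[0, 0, 0], 0], [[0, 0, 0], 0], [[0, 0, 0], 0], [[0, 0, 0], 0], [[0, 0, 0], 0]], "fingers": 0}}

```text
time_s: 23.05
tcp_pos: [0.6138, 0.2855, 0.0483]
eef_rot: [-165.5, 90.0, -126.1]
contact_force: [-0.1, 0.5, -0.6]
gripper_width: 0.0844
```

{"name": "step_arm", "arguments": {"steps": [[[-0.5, 0, 0], 0], [[-1, 0, 0], 0], [[-1, 0, 0], 0], [[-1, 0, 0], 0], [[-0.8, 0, 0], 0], [[0, 0, 0], 0]]}}

```text
time_s: 23.55
tcp_pos: [0.6157, 0.2866, 0.1395]
eef_rot: [-8.2, 89.6, 31.4]
contact_force: [0.5, 0.7, 0.3]
gripper_width: 0.0877
```

```bash
python3 go.py .6205 -.2978 .13 129.5; python3 go.py .6205 -.2978 .13 90;  python3 - <<'E'
from h import *
cv2.imwrite("pics/w9.png",capture("wrist"))
E
```

```text
t 23.55 tcp [0.6157 0.2866 0.1395] down [ 0.006  0.003 -1.   ] jaw 129.5 w 0.0877 F [0.5 0.7 0.3] j6 -91.9
  turn units 0.00  then shift units x,y,z [  0.38 -22.7  -18.4 ]
t 23.55 tcp [0.6157 0.2866 0.1395] down [ 0.006  0.003 -1.   ] jaw 129.5 w 0.0877 F [0.5 0.7 0.3] j6 -91.9
  turn units 6.58  then shift units x,y,z [  0.38 -29.22   0.24]
```

View pics/w9.png

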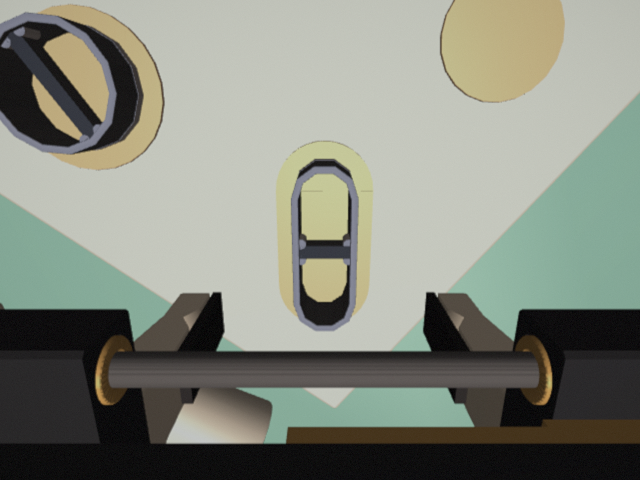

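The fob die is aligned and centred on its blank (rim about (325, 248), blank centre about (324, 230), parallax). The last one is the small round die.

{"name": "step_arm", "arguments": {"steps": [[[0, -0.5, -0.4], 0], [[0, -1, -0.81], 0], [[0, -1, -0.81], 0], [[0, -1, -0.81], 0], [[0, -1, -0.81], 0], [[0, -1, -0.81], 0], [[0, -1, -0.81], 0], [[0, -1, -0.81], 0], [[0, -1, -0.81], 0], [[0, -1, -0.81], 0], [[0, -1, -0.81], 0], [[0, -1, -0.81], 0], [[0, -1, -0.81], 0], [[0, -1, -0.81], 0], [[0, -1, -0.81], 0], [[0, -1, -0.81], 0], [[0, -1, -0.81], 0], [[0, -1, -0.81], 0], [[0, -1, -0.81], 0], [[0, -1, -0.81], 0]]}}

```text
time_s: 25.27
tcp_pos: [0.6167, -0.218, 0.1335]
eef_rot: [132.5, 89.9, 172.0]
contact_force: [0.9, 0.3, -0.1]
gripper_width: 0.0878
```

{"name": "step_arm", "arguments": {"steps": [[[0.1, -1, -0.81], 0], [[0.1, -1, -0.81], 0], [[0.1, -0.7, -0.57], 0], [[0, -0.4, -0.3], 0], [[0, 0, 0], 0], [[0, 0, 0], 0]]}}

```text
time_s: 25.77
tcp_pos: [0.6181, -0.2961, 0.1277]
eef_rot: [120.0, 89.9, 159.4]
contact_force: [1.2, 0.4, -0.2]
gripper_width: 0.0876
```

```bash
python3 go.py .6205 -.2978 .024 129.5;  python3 - <<'E'
from h import *
c=cam("wrist");im=capture("wrist")
a=np.radians(39.5);u=np.array([np.cos(a),np.sin(a)]);v=np.array([-u[1],u[0]])
for sx,sy in((0,0),(23,0),(-23,0),(0,23),(0,-23)):
    P=np.r_[np.array([.6205,-.2978])+(u*sx+v*sy)/1000,.032]
    q=proj(c,P);print(q); cv2.circle(im,tuple(int(k) for k in q),3,(0,0,255),-1)
cv2.imwrite("pics/w10.png",im)
E
```

```text
t 25.77 tcp [ 0.6181 -0.2961  0.1277] down [-0.001  0.    -1.   ] jaw 129.4 w 0.0876 F [ 1.2  0.4 -0.2] j6 -41.2
  turn units -0.02  then shift units x,y,z [ 5.19 -0.15  0.04]
[318.15382011 255.26827564]
[318.34116714 289.32273875]
[317.95546097 219.21211933]
[355.44307293 255.20760845]
[280.85864178 255.32895248]
```

View pics/w10.png

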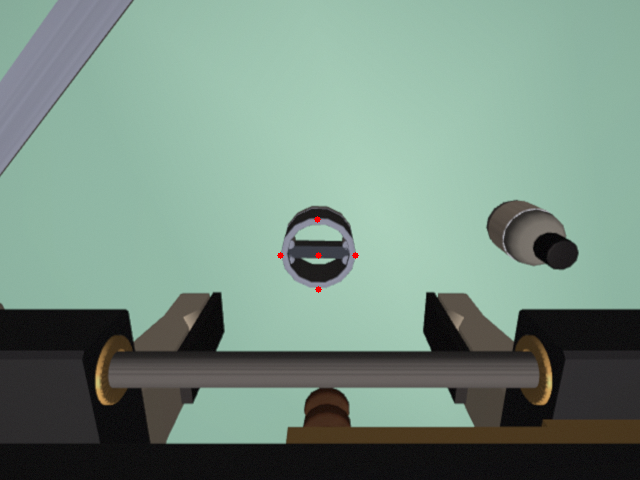

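{"name": "step_arm", "arguments": {"steps": [[[0.7, -0.13, 0.04], 0], [[1, 0, 0], 0], [[1, 0, 0], 0], [[1, 0, 0], 0], [[0.9, 0, 0], 0], [[0.38, 0, 0], 0], [[0.15, 0, 0], 0], [[0, 0, 0], 0]]}}

```text
time_s: 26.48
tcp_pos: [0.6211, -0.2967, 0.0252]
eef_rot: [134.0, 89.9, 173.5]
contact_force: [0.0, 0.0, 0.7]
gripper_width: 0.0877
```

{"name": "step_arm", "arguments": {"steps": [[[0, 0, 0], 0], [[0, 0, 0], 0], [[0, 0, 0], 0], [[0, 0, 0], 0], [[0, 0, 0], 0], [[0, 0, 0], 0], [[0, 0, 0], 0], [[0, 0, 0], 0], [[0, 0, 0], 0], [[0, 0, 0], 0]], "fingers": 1, "grip_force": 25}}

```text
time_s: 27.32
tcp_pos: [0.6211, -0.2974, 0.026]
eef_rot: [-81.4, 90.0, -41.9]
contact_force: [-1.2, 0.9, 2.7]
gripper_width: 0.0458
```

{"name": "step_arm", "arguments": {"steps": [[[-0.4, 0, 0], 0], [[-0.8, 0, 0], 0], [[-1, 0, 0], 0], [[-1, 0, 0], 0], [[-1, 0, 0], 0], [[-1, 0, 0], 0], [[0, 0, 0], 0]]}}

```text
time_s: 27.9
tcp_pos: [0.6232, -0.2981, 0.135]
eef_rot: [-59.1, 89.6, -19.5]
contact_force: [1.7, -1.0, 0.8]
gripper_width: 0.0456
```

```bash
python3 go.py .457 .286 .13 129.5
```

```text
t 27.9 tcp [ 0.6232 -0.2981  0.135 ] down [ 0.006 -0.002 -1.   ] jaw 129.5 w 0.0456 F [ 1.7 -1.   0.8] j6 -41.1
  turn units 0.00  then shift units x,y,z [ 0.13 27.82 12.16]
```

{"name": "step_arm", "arguments": {"steps": [[[0, 0.5, 0.22], 0], [[0, 1, 0.437], 0], [[0, 1, 0.437], 0], [[0, 1, 0.437], 0], [[0, 1, 0.437], 0], [[0, 1, 0.437], 0], [[0, 1, 0.437], 0], [[0, 1, 0.437], 0], [[0, 1, 0.437], 0], [[0, 1, 0.437], 0], [[0, 1, 0.437], 0], [[0, 1, 0.437], 0], [[0, 1, 0.437], 0], [[0, 1, 0.437], 0], [[0, 1, 0.437], 0], [[0, 1, 0.437], 0], [[0, 1, 0.437], 0], [[0, 1, 0.437], 0], [[0, 1, 0.437], 0], [[0, 1, 0.437], 0]]}}

```text
time_s: 29.57
tcp_pos: [0.5034, 0.113, 0.1291]
eef_rot: [159.7, 89.9, -160.9]
contact_force: [0.2, 0.1, -2.0]
gripper_width: 0.0453
```

{"name": "step_arm", "arguments": {"steps": [[[0, 1, 0.437], 0], [[0, 1, 0.437], 0], [[0, 1, 0.437], 0], [[0, 1, 0.437], 0], [[0, 1, 0.437], 0], [[0, 1, 0.437], 0], [[0, 1, 0.437], 0], [[0, 0.8, 0.35], 0], [[0, 0.5, 0.2], 0], [[0, 0, 0], 0], [[0, 0, 0], 0]]}}

```text
time_s: 30.48
tcp_pos: [0.4543, 0.286, 0.1292]
eef_rot: [-175.8, 89.9, -136.3]
contact_force: [-0.6, 0.1, -1.1]
gripper_width: 0.0455
```

```bash
python3 go.py .457 .286 .050 129.5;  python3 - <<'E'
from h import *
c=cam("wrist");im=capture("wrist")
a=np.radians(39.5);u=np.array([np.cos(a),np.sin(a)]);v=np.array([-u[1],u[0]])
for sx,sy in((0,0),(35,0),(-35,0),(0,35),(0,-35)):
    P=np.r_[np.array([.457,.286])+(u*sx+v*sy)/1000,.024]
    q=proj(c,P);print(q); cv2.circle(im,tuple(int(k) for k in q),3,(0,0,255),-1)
cv2.imwrite("pics/w11.png",im)
E
```

```text
t 30.48 tcp [0.4543 0.286  0.1292] down [-0.001 -0.001 -1.   ] jaw 129.5 w 0.0455 F [-0.6  0.1 -1.1] j6 -103.6
  turn units 0.00  then shift units x,y,z [ 3.96 -0.09  0.11]
[320.20127316 252.22660306]
[320.2741925  301.65203384]
[320.12199591 198.4917207 ]
[374.86974804 252.2723639 ]
[265.5257894  252.18083636]
```

View pics/w11.png

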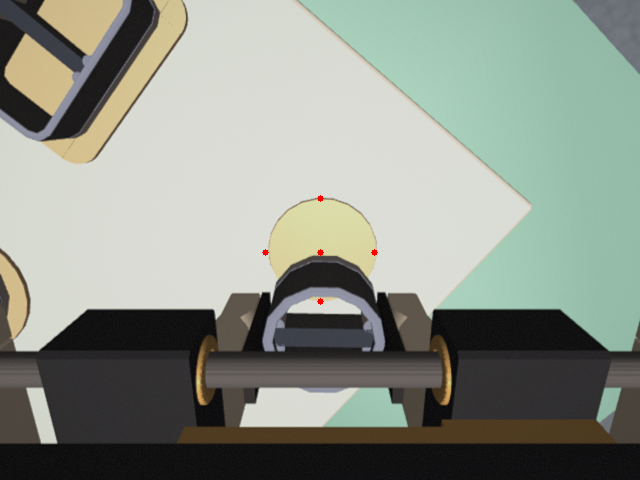

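{"name": "step_arm", "arguments": {"steps": [[[0.6, -0.02, 0.1], 0], [[1, 0, 0], 0], [[1, 0, 0], 0], [[0.7, 0, 0], 0], [[0.35, 0, 0], 0], [[0.15, 0, 0], 0], [[0, 0, 0], 0], [[0, 0, 0], 0]]}}

```text
time_s: 31.2
tcp_pos: [0.4573, 0.2871, 0.0544]
eef_rot: [-0.7, 90.0, 38.8]
contact_force: [0.5, -1.3, -1.5]
gripper_width: 0.0457
```

{"name": "step_arm", "arguments": {"steps": [[[0.06, 0, 0], 0], [[0.05, 0, 0], 0], [[0, 0, 0], 0]]}}

```text
time_s: 31.45
tcp_pos: [0.4569, 0.2873, 0.052]
eef_rot: [15.9, 90.0, 55.4]
contact_force: [0.3, -0.5, -1.4]
gripper_width: 0.0461
```

{"name": "step_arm", "arguments": {"steps": [[[0.05, 0, 0], 0], [[0.05, 0, 0], 0], [[0, 0, 0], 0]]}}

```text
time_s: 31.7
tcp_pos: [0.4569, 0.2873, 0.0499]
eef_rot: [-0.6, 90.0, 38.9]
contact_force: [-0.9, 0.7, 1.1]
gripper_width: 0.0453
```

{"name": "step_arm", "arguments": {"steps": [[[0.04, 0, 0], 0], [[0, 0, 0], 0], [[0, 0, 0], 0]]}}

```text
time_s: 31.95
tcp_pos: [0.4569, 0.2873, 0.0498]
eef_rot: [-7.8, 90.0, 31.7]
contact_force: [-4.8, -1.4, 11.0]
gripper_width: 0.0454
```

{"name": "step_arm", "arguments": {"steps": [[[0, 0, 0], 0], [[0, 0, 0], 0], [[0, 0, 0], 0], [[0, 0, 0], 0], [[0, 0, 0], 0], [[0, 0, 0], 0], [[0, 0, 0], 0], [[0, 0, 0], 0]], "fingers": 0}}

```text
time_s: 32.62
tcp_pos: [0.4568, 0.2871, 0.0487]
eef_rot: [-158.9, 90.0, -119.4]
contact_force: [-0.7, 0.1, -0.3]
gripper_width: 0.0867
```

{"name": "step_arm", "arguments": {"steps": [[[-0.5, 0, 0], 0], [[-1, 0, 0], 0], [[-1, 0, 0], 0], [[-1, 0, 0], 0], [[-1, 0, 0], 0], [[-1, 0, 0], 0], [[-0.5, 0, 0], 0], [[0, 0, 0], 0], [[0, 0, 0], 0]]}}

```text
time_s: 33.37
tcp_pos: [0.4568, 0.2872, 0.1692]
eef_rot: [25.5, 89.9, 64.9]
contact_force: [0.4, -0.2, -0.2]
gripper_width: 0.0875
```

```bash
python3 - <<'E'
from h import *
cv2.imwrite("pics/w12.png",capture("wrist"))
for n in("scene","top"): cv2.imwrite(f"pics/{n}9.png",capture(n))
t=cv2.imread("pics/top9.png")[60:400,100:480]; cv2.imwrite("pics/top9c.png",cv2.resize((255*(t/255.)**.6).astype(np.uint8),None,fx=1.75,fy=1.75,interpolation=2))
E
```

```text
(no output)
```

View pics/w12.png

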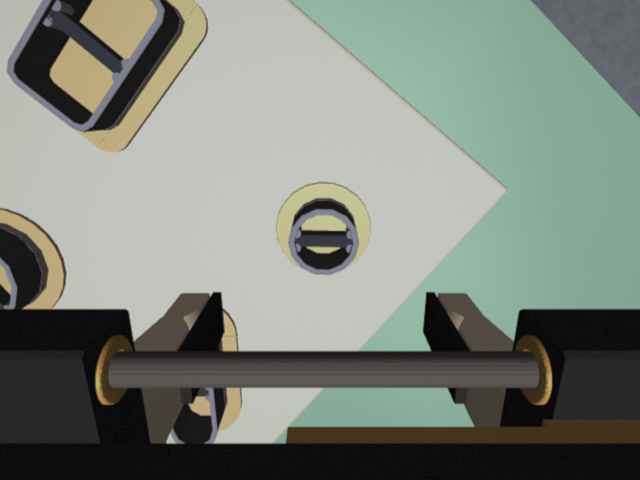

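View pics/top9c.png

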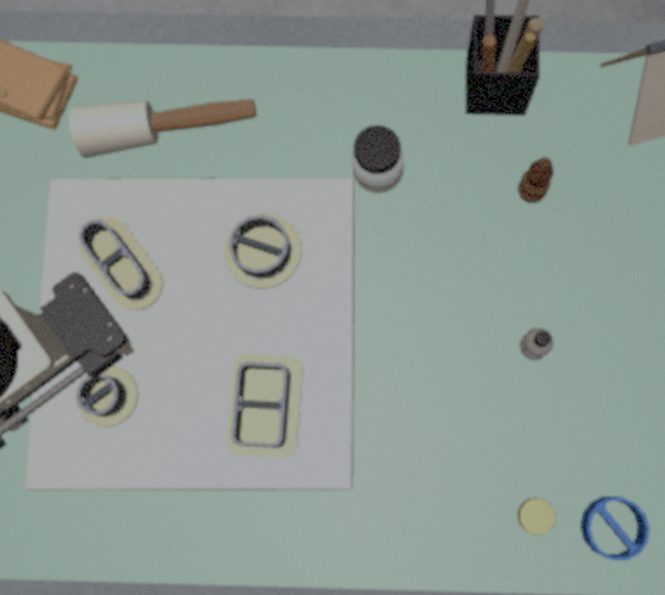

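View pics/scene9.png

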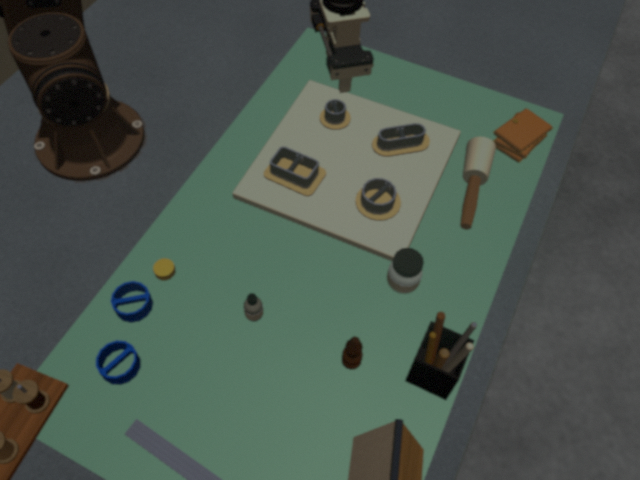

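```bash
python3 - <<'E'
from h import *
from meas import cen,hull,onz
ct,cs,cw=cam("top"),cam("scene"),cam("wrist")
T=cv2.imread("pics/top9.png");S=cv2.imread("pics/scene9.png");W=cv2.imread("pics/w12.png")
def dark(img,c,r,thr):
    x,y=c; g=img[y-r:y+r,x-r:x+r].max(2); m=(g<thr).astype(np.uint8)
    cn,_=cv2.findContours(cv2.morphologyEx(m,cv2.MORPH_CLOSE,np.ones((3,3))),cv2.RETR_EXTERNAL,cv2.CHAIN_APPROX_NONE)
    k=max(cn,key=lambda q:cv2.contourArea(cv2.convexHull(q))); return (cv2.convexHull(k)[:,0]+[x-r,y-r]).astype(float)
B={"large":((250,202),(378,197),24,(633.2,117)),"card":((252,291),(295,168),32,(451,105)),"fob":((167,208),(400,138),32,(614.4,284)),"small":(None,(335,112),18,(457,285.5))}
for n,(a,b,r,bl) in B.items():
    hs=dark(S,b,r,95)
    for nm,c,h in((("top",ct,dark(T,a,r,105)),) if a else ())+(("scene",cs,hs),):
        w=np.array([onz(c,p,.040)[:2]*1000 for p in h]); q=cv2.minAreaRect(w.astype(np.float32))
        print(n,nm,(onz(c,cen(h),.040)[:2]*1000).round(1),np.round(q[1],1),round(q[2],1),"blank",bl)
    if a: print("   tri",tri(ct,cen(dark(T,a,r,105)),cs,cen(hs)))
print("small wrist rim",onz(cw,(324,241.5),.056),"blank",onz(cw,(323.5,228),.024))
# bottle/jar shift between pictures
T0=cv2.imread("pics/top0.png").astype(float);S0=cv2.imread("pics/scene0.png").astype(float)
for n,i0,i1,p,r in(("bottle",T0,T,(406,257),13),("bottle",S0,S,(253,306),17),("jar",T0,T,(316,150),20),("jar",S0,S,(406,268),20)):
    x,y=p;g=lambda q:cv2.cvtColor(q[y-r:y+r,x-r:x+r].astype(np.float32),cv2.COLOR_BGR2GRAY)
    print(n,np.round(cv2.phaseCorrelate(g(i0),g(i1)),2)if 0 else cv2.phaseCorrelate(g(i0),g(i1)))
E
```

```text
large top [633.4 118.4] [78.2 69.3] 35.0 blank (633.2, 117)
large scene [631.8 115.9] [68.1 88. ] 24.2 blank (633.2, 117)
   tri (array([0.63254069, 0.11760513, 0.03925922]), np.float64(0.0027550808429959526))
card top [450.6 107.1] [62.1 94.1] 88.5 blank (451, 105)
card scene [449.1 104.7] [ 77.  103.8] 88.1 blank (451, 105)
   tri (array([0.44963524, 0.10641233, 0.03904629]), np.float64(0.0026266847137437458))
fob top [614.1 285.6] [116.   42.8] 39.5 blank (614.4, 284)
fob scene [611.8 283.7] [113.   63.8] 39.6 blank (614.4, 284)
   tri (array([0.61281314, 0.28423536, 0.04086538]), np.float64(0.0026872684035824895))
small scene [455.3 284.9] [46.1 73.3] 25.1 blank (457, 285.5)
small wrist rim [0.45344016 0.28509572 0.056     ] blank [0.45376434 0.28496684 0.024     ]
bottle ((0.43563606427548685, 0.5438927309424706), 1.0646449487722787)
bottle ((0.018206266754855704, 0.019260852661240335), 0.9425903341652434)
jar ((-0.04498912175887426, -0.11651748946348306), 0.9772339683771133)
jar ((-0.055127278064915686, 0.0009314337493506741), 1.0268380632996559)
```

```bash
python3 -c "
from plant import *
print(close_job())"
```

```text
the job is handed in; nothing more can be done
None
```

I put all four steel dies on their own blanks, cutting edge down, and handed the job in at about 33 s of the 109 s allowed. `close_job()` gave no verdict. Each die was gripped from outside, lowered until light contact showed (about 7–11 N), then released. I left the blue rings and other look-alikes alone.

**Last checks, from the top, scene and wrist cameras:**
- **Centring:** every die is within about 3 mm of its blank's centre (limit 10 mm).
- **Turn:** the card and fob dies lie along their blanks to within 1° (limit 10°).
- **Height:** the large, card and fob dies triangulate to a mid-height of 39–41 mm, against 40 mm for a die lying flat on its leather. I did not triangulate the small die, because the arm partly hid it from the top camera. The wrist view showed it concentric with its blank to within 1 mm.
- **Bottle and jar:** both stand upright. The jar showed no movement in either view. The bottle moved 0.0 px in the scene view but about 0.5 px (roughly 1 mm) in the top view; I take that as noise, and the limit is 20 mm.
- **Arm:** the gripper is open and raised about 12 cm above where it let go of the small die, touching nothing.

**Disagreements:** the scene and top cameras differ by about 2–3 mm, in line with the stated calibration accuracy. Before each of the four placings the wrist view put the blank 1–2 mm from where I had estimated it. I corrected the aim for the card, fob and small round dies, and left the large round die, which was about 1 mm off.

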